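Draw the hot slag tray from the downdraft station with the pull hook

ROBOT

A 7-joint arm with a two-finger parallel gripper is mounted at the origin on a cart in front of the work surface, level with it; the furniture and walls round the work are solid. World frame = base frame: x ahead of the robot, y to its left, z up, the work surface at z = 0. Lengths are in m, angles in rad, forces in N, time in s.
With the tool pointing down it reaches from about 0.4 to 0.85 m from the base axis. Payload 4.5 kg.
Tool frame: the origin (TCP) lies at the very end of the fingers, on their centre line; the grasp point (between the pads) lies 19 mm behind it; z points along the fingers, y is the line along which they close (so a half turn about z gives the same grasp; the last joint's range is limited). The gripper opens to 88 mm and grips with 3 to 60 N. Pads are 18 mm wide; open, the fingers measure 123 mm over their backs; the gripper's body (75 mm by 187 mm) begins 45 mm behind the grasp point.
Start: joints at [-1.118, 0.689, -0.195, 1.565, 0.157, 0.902, -0.215], TCP at [0.254, 0.571, 0.239] pointing down, gripper open.
Joint ranges: [-3.01, 3.01], [-0.46, 2.08], [-1.47, 1.51], [0.13, 2.56], [-1, 4.14], [0.04, 2.09], [-2.66, 2.66]. Speed limits (rad/s): [2.57, 2.57, 3.14, 3.14, 3.14, 3.14, 3.14].

INTERFACE

Orientations are given as a unit quaternion [x, y, z, w].
In Python, from station import r gives the robot as it stands.
- The arm moves only by the tool drive_effector, called after "Call:" as name(argument=value, ...), one argument or row to a line, values as JSON. Schema: {"type":"object","properties":{"ticks":{"type":"array","items":{"type":"number"},"minItems":7,"maxItems":70},"force":{"type":"number"},"only":{"type":"string"},"quiet":{"type":"boolean"},"lines":{"type":"string"}},"required":["ticks"],"additionalProperties":false}. ticks is one flat list of numbers that holds 1 to 10 rows one after another, with no inner brackets; each row has 7 numbers: a rotation vector rx, ry, rz in rad, then dx, dy, dz in m, then the opening from 0.0 (shut) to 1.0 (fully open); each row is the pose to reach, as a shift and turn from the pose commanded when the call began, along the tool's axes at that moment; what a row does not reach only later rows make up. A row lasts 1/10 s, in which the tool goes at most 0.05 m and 0.15 rad, less where a joint would pass 70% of its speed; a pose out of reach is approached as far as the arm can. The fingers move at their own pace and stop on an object; force is the grip in N (left out, the last holds). Time passes only in rows, so rows that do not move let the fingers close. The tool returns the time, the measured TCP pose, the force, the opening and the grip force at its end. only (a regular expression) keeps the lines of the reply that match it, lines (a string "A,B") keeps lines A to B, and quiet returns only ok. Input that does not fit is refused with a message, and nothing moves.
- r.state(): the state, without advancing time (a new reading comes with each control period).
- r.grab_frame(name): name is "side" or "top" or "wrist"; returns a dict with "img" (420x560x3 uint8, red, green, blue), "fx", "fy", "cx", "cy" (pixels), "R" (3x3) and "t" (3): a world point X has camera coordinates R X + t; the wrist camera has in their place "hand_eye" (4x4, takes a point from camera to tool coordinates, whose origin is the TCP and whose axes are the flange's). Camera axes: x right, y down, z forward; pixel columns grow to the right and rows downward; lengths in m; the calibration is good to about 2 mm. A picture is of the moment at which its call begins: read the wrist's pose just before it. There is no depth.
- r.finish_job(): hands the job in; it is judged then, once.
The state is a dict: "t": time; "qpos": joint angles; "qvel": joint speeds; "tau": joint torques, N m; "tool_pos": TCP position; "tcp_rot": TCP orientation; "wrist_force": force on the tool from outside, world axes, zero at the start; "wrist_torque": the same for the moment, N m; "opening": opening from 0.0 (shut) to 1.0 (fully open); "grip_force": force on a finger pad.
Only numpy, scipy, OpenCV 4.12 (cv2) and the standard library are available. Lean on these libraries where they do the work, as an engineer would, in place of code of your own. Each camera call takes 0.05 s, during which the arm holds its last target. There are 200 camera calls.

TASK

The slag tray under the welding station is still hot: draw it out to its stop with the red-handled pull hook, never touching the tray with the fingers. The tray front sits behind a raised sill, so catch the hook behind the top edge of the finger slot, lift the front over the sill and ease the tray out without forcing it or pushing hand or arm against the station. Then unhook, lay the hook flat on the open table, bent tip up and clear of the station, and leave the wrench, the tape measure and the green tube where they are.

Things in the scene. Friction and masses are not known exactly. Their poses are not given: they have to be found in the camera images.
- station: fixed bench-top downdraft welding station. Origin on the table under the middle of the tray's closed front face; x points into the station, z up. Blue box 270 wide (y), x 0 to 260, 170 high, carrying a steel fixture plate that overhangs its front. Round plate legs (32 mm feet) at x -113, y +-150. Tray opening: up to z 108
- plate_edge (a point): middle of the lower front edge of the fixture plate, at x -138, z 170 of the station; station axes. The plate is 350 wide (y +-175), 12 thick, x -138 to 280. It overhangs the tray front by 138 mm, so a hand held upright on the hook's handle hits it; a hand leaning back 35 to 45 degrees, away from the station, and holding the handle's rear half keeps clear. Fixed parts lie on it
- sill (a point): middle of the top of the sill before the tray front, 16 mm above the table; station axes. The sill spans x -12 to -4 of the station. The closed tray's front hangs 8 mm below the sill's top, 4 mm behind it, and cannot come out until it is lifted more than 8 mm
- slag_tray: steel tray, 0.25 to 0.45 kg. Origin at the slot (below); axes as the station's when shut. Its rear roller axle lies 240 mm behind the front face, 16 mm above the table. Front: 4 mm sheet, 228 wide, z 8 to 88 when down. Lifting tips it about the axle: 0.034 rad clears the sill, hard stop at 0.082 rad (19 mm), takes 1 to 3 N. Once 20 mm out its floor rides on the sill, front 3 to 13 mm up
- slot (a point): centre of the finger slot, on the outer (-x) face of the tray front, 56 mm above the table when the tray is shut; moves with the tray. The slot is 50 wide (y) and 30 high (z) with rounded corners; its top edge is 15 mm above this point, and the sheet goes on for 17 mm above that edge
- tray_run (a joint): how far the tray has run out, along -x of the station, m: 0 closed, 0.175 at its stop. It runs with a drag of some 1.5 to 3 N; no spring, it stays where it is left
- hook: loose pull hook, 0.14 kg, lying flat. Origin in the middle of the underside of its red handle, a bar 64 long (x -32 to 32), 24 wide (y), 22 high (z 0 to 22). Then a 12 mm thick ferrule to x 44 and a round steel shank 7 mm thick along +x, its axis at z 11, to x 132, where the 7 mm thick bill is bent straight up (+z) to z 27.5: it stands 13 mm above the shank. Balance point about x 9
- bill (a point): centre of the bend of the hook, where shank and bill axes meet: x 132, z 11 of the hook; axes as the hook's. Under the tray's weight the hook may sag a little in the fingers, so grip it firmly and watch or feel what the tray does
- wrench: bystander, loose open-ended wrench, 34x204x8 mm, lying along its y; leave it alone. It and the hook may change places
- tape: bystander, loose yellow tape measure, 69x109x35 mm; leave it alone
- tube: bystander, loose green square tube with a pale cap, 19x172x14 mm, lying along its y; leave it alone

How it is judged:
On the way, in this order (a step that is already met when the one before it is completed fails the run):
1. the hook has lifted the tray's front over the sill while the tray is still in (angle between slag_tray's own z axis and vertical above 0.03 rad and value of joint tray_run below 0.03 m and contact force between hook and slag_tray above 0.5 N), for 0.1 s.
2. the hook has drawn the tray out to its stop (value of joint tray_run above 0.165 m and contact force between hook and slag_tray above 0.2 N), for 0.1 s.
At the end, for the whole second after the job is handed in: the tray is out by more than 165 of its 175 mm; the hook lies still and flat on the table, bill up (origin under 10 mm high, tilt under 0.12 rad), its origin and bill more than 185 mm before the closed tray's front or more than 180 mm to the side of the station's middle (value of joint tray_run above 0.165 m and height (world z) of hook below 0.01 m and angle between hook's own z axis and vertical below 0.12 rad and linear speed of hook below 0.02 m/s and (x of bill in the frame of station below -0.185 m or y of bill in the frame of station above 0.18 m or y of bill in the frame of station below -0.18 m) and (x of hook in the frame of station below -0.185 m or y of hook in the frame of station above 0.18 m or y of hook in the frame of station below -0.18 m)); the robot touches nothing.
It fails at once if the hand or arm pushes against the station with more than 10 N (contact force between the arm and station above 10 N).
It fails at once if the fingers touch the hot tray (contact force between the fingers and slag_tray above 0.5 N).
It fails at once if the tray is forced: more than 35 N between hook and tray (contact force between hook and slag_tray above 35 N).
It fails at once if the wrench, the tape measure or the green tube is moved by more than 20 mm (distance of any of wrench, tape, tube from where it was at the start of the episode above 0.02 m).
It also fails if it takes over 61 s, if anything falls off the work surface, if the arm or the gripper's body presses on something with over 40 N, if the wrist force passes 120 N, or if a joint passes its speed limit or range.

## Working session

There is one attempt and no reset: what is moved stays moved. The work goes in short steps, Python scripts to look and compute and a tool call to move; the robot and the scene stay as the last step left them, time stands still between calls to the robot, and variables do not carry over. Pictures are saved under pics/ and viewed, at most 10 in all, crops included, and the job is handed in when it is done.

```bash
ls; mkdir -p pics
```

Run:
```python
from station import r
import cv2,numpy as np
s=r.state();print({k:np.round(v,3).tolist() for k,v in s.items()})
for n in("side","top"):
    f=r.grab_frame(n);cv2.imwrite(f"pics/{n}0.png",f["img"][:,:,::-1]);print(n,f["fx"],f["cx"],f["cy"],np.round(f["R"],4).tolist(),np.round(f["t"],4).tolist())
```

```text
pics
station.py
{'t': 0.0, 'qpos': [-1.118, 0.69, -0.195, 1.566, 0.157, 0.903, -0.215], 'qvel': [0.001, 0.001, 0.002, -0.0, -0.0, -0.002, 0.001], 'tau': [0.001, -52.756, -1.267, -15.342, -0.053, 0.007, 0.0], 'tool_pos': [0.254, 0.57, 0.238], 'tcp_rot': [0.208, 0.978, -0.001, -0.0], 'wrist_force': [0.329, -0.724, 0.271], 'wrist_torque': [-0.063, -0.067, -0.017], 'grip_force': 0.0, 'opening': 1.0}
side 537.3342500200287 277.6133394204325 199.72589553410654 [[0.8904, -0.4552, -0.0], [-0.2728, -0.5336, -0.8005], [0.3644, 0.7128, -0.5993]] [-0.557, 0.1547, 1.3074]
top 494.57950061288034 279.3174844751301 216.4044427585401 [[0.484, -0.875, -0.0076], [-0.6801, -0.3707, -0.6325], [0.5507, 0.3113, -0.7745]] [-0.381, 0.3939, 1.1149]
```

View pics/side0.png

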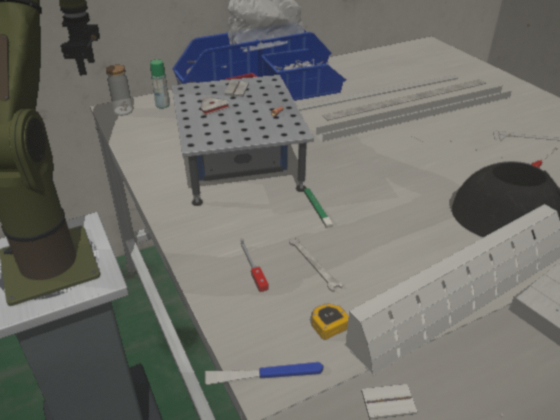

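View pics/top0.png

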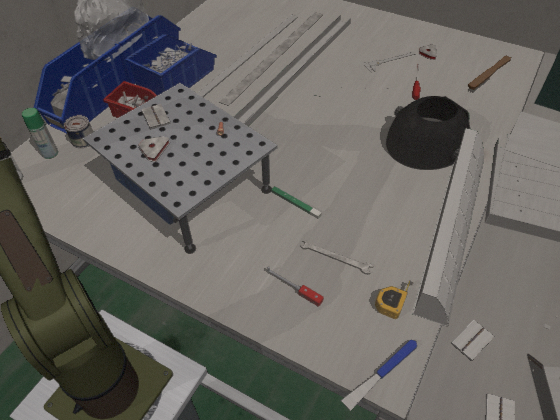

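The side view shows the station plate with front corners at about (182,145) and (308,137), and leg feet at (197,202) and (301,188). The hook handle is at (260,278), its bill end at (242,241) and the wrench from (293,240) to (338,288). In the top view the hook handle is at (312,295), the bill at (267,269) and the leg feet at (190,248) and (266,190).

Create h.py:
```python
from station import r
import cv2,numpy as np
from scipy.spatial.transform import Rotation as Ro
def cam(f,s=None):
    K=np.array([[f["fx"],0,f["cx"]],[0,f["fy"],f["cy"]],[0,0,1.]])
    if "hand_eye" in f:
        T=np.eye(4);T[:3,:3]=Ro.from_quat(s["tcp_rot"]).as_matrix();T[:3,3]=s["tool_pos"]
        M=np.linalg.inv(T@np.array(f["hand_eye"]));return K,M[:3,:3],M[:3,3]
    return K,np.array(f["R"]),np.array(f["t"])
def grab(n):
    s=r.state();f=r.grab_frame(n);return f["img"],cam(f,s)
def plane(c,p,z):
    K,R,t=c;o=-R.T@t;d=R.T@np.linalg.inv(K)@[p[0],p[1],1.];return o+d*(z-o[2])/d[2]
def tri(c1,p1,c2,p2):
    X=cv2.triangulatePoints(c1[0]@np.c_[c1[1],c1[2]],c2[0]@np.c_[c2[1],c2[2]],np.array(p1,float),np.array(p2,float)).ravel();return X[:3]/X[3]
def proj(c,X):
    p=c[0]@(c[1]@np.asarray(X)+c[2]);return p[:2]/p[2]
def red(img):
    h=cv2.cvtColor(img,cv2.COLOR_RGB2HSV);return ((((h[...,0]<8)|(h[...,0]>172))&(h[...,1]>150)&(h[...,2]>70))*255).astype(np.uint8)
```

Run:
```python
from h import *
np.set_printoptions(precision=4,suppress=True)
si,cs=grab("side");ti,ct=grab("top")
S={"pFL?":(182,145),"pFR":(308,137),"legA":(197,202),"legB":(301,188),"bill":(242,241)}
T={"pFL?":(178,209),"pFR":(275,147),"legA":(190,248),"legB":(266,190),"bill":(267,269)}
for k in S: print(k,tri(cs,S[k],ct,T[k]),plane(cs,S[k],0.18 if k[0]=='p' else 0.005),plane(ct,T[k],.18 if k[0]=='p' else .005))
for n,im,c in(("side",si,cs),("top",ti,ct)):
    cc=cv2.findContours(red(im),cv2.RETR_EXTERNAL,cv2.CHAIN_APPROX_NONE)[0]
    for q in cc:
        if cv2.contourArea(q)>40:
            m=cv2.moments(q);p=(m["m10"]/m["m00"],m["m01"]/m["m00"]);print(n,p,cv2.contourArea(q),plane(c,p,.013),cv2.minAreaRect(q))
a=cv2.resize(si[110:310,150:360],None,fx=2,fy=2,interpolation=cv2.INTER_CUBIC);b=cv2.resize(ti[170:320,150:350],None,fx=2,fy=2,interpolation=cv2.INTER_CUBIC)
o=np.zeros((400,820,3),np.uint8);o[:400,:420]=a;o[:300,420:]=b
cv2.imwrite("pics/z1.png",o[:,:800,::-1])
```

```text
pFL? [0.3823 0.0525 0.2039] [0.3901 0.0887 0.18  ] [0.4006 0.0698 0.18  ]
pFR [ 0.698  -0.0369  0.1889] [ 0.7039 -0.0253  0.18  ] [ 0.7087 -0.0314  0.18  ]
legA [ 0.41    0.0738 -0.0021] [0.4056 0.0633 0.005 ] [0.4085 0.0708 0.005 ]
legB [ 0.7007 -0.0017 -0.0021] [ 0.6962 -0.01    0.005 ] [ 0.6946 -0.0053  0.005 ]
bill [ 0.4472 -0.151   0.0113] [ 0.4501 -0.1442  0.005 ] [ 0.4505 -0.1489  0.005 ]
side (259.5357142857143, 277.98917748917745) 154.0 [ 0.4299 -0.2903  0.013 ] ((259.60003662109375, 277.70001220703125), (22.360679626464844, 8.497057914733887), 63.43495178222656)
top (310.80194805194805, 293.85497835497836) 154.0 [ 0.4344 -0.2865  0.013 ] ((310.7539367675781, 293.76629638671875), (23.98670196533203, 7.537322521209717), 31.429563522338867)
top (415.84615384615387, 90.13461538461539) 78.0 [ 1.368  -0.2413  0.013 ] ((416.0, 90.0), (18.0, 6.0), 90.0)
top (119.8785046728972, 93.5303738317757) 214.0 [0.8436 0.6882 0.013 ] ((129.60000610351562, 96.20000457763672), (47.43416213989258, 25.298221588134766), 18.434947967529297)
```

View pics/z1.png

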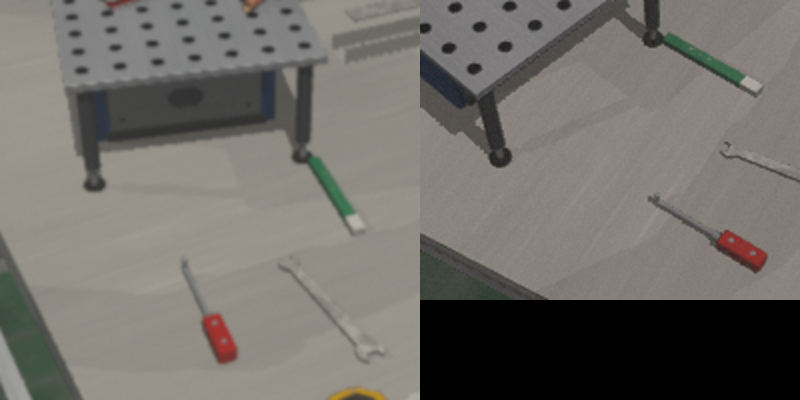

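Add to h.py:
```python
def Rdes(head,lean,flip=1):
    # tool z forward(head) & down, leaning back by lean; tool x forward-up (flip=1)
    h=np.array([np.cos(head),np.sin(head),0]);k=np.array([0,0,1.])
    z=np.sin(lean)*h-np.cos(lean)*k;x=flip*(np.cos(lean)*h+np.sin(lean)*k)
    return np.c_[x,np.cross(z,x),z]
def rel(p,R):
    s=r.state();R0=Ro.from_quat(s["tcp_rot"]).as_matrix()
    print("ROW",np.round(np.r_[Ro.from_matrix(R0.T@R).as_rotvec(),R0.T@(np.array(p)-s["tool_pos"])],4).tolist())
def show(X): print(np.round(np.array(X),4).tolist())
```

Run:
```python
from h import *
f=r.grab_frame("wrist");show(f["hand_eye"]);print(f["fx"],f["cx"],f["cy"])
cv2.imwrite("pics/w0.png",f["img"][:,:,::-1])
for fl in(1,-1): rel((.36,0.2,.36),Rdes(1.45,0,fl));rel((.45,-.21,.33),Rdes(1.45,0,fl))
```

```text
[[0.002, -0.9462, -0.3236, 0.0837], [1.0, 0.0019, 0.0005, 0.0012], [0.0001, -0.3236, 0.9462, -0.1462], [0.0, 0.0, 0.0, 1.0]]
344.37518456857754 282.3487353649266 210.15900697821198
ROW [-0.0006, 0.0005, 1.2728, -0.2475, -0.2957, -0.1214]
ROW [-0.0006, 0.0005, 1.2728, -0.4965, -0.6337, -0.0911]
ROW [-0.0005, -0.0007, -1.8688, -0.2475, -0.2957, -0.1214]
ROW [-0.0005, -0.0007, -1.8688, -0.4965, -0.6337, -0.0911]
```

Call:
drive_effector(
  ticks=[0,0,0.3,0,-0.03,-0.05,1,0,0,0.4,-0.05,-0.08,-0.1,1,0,0,0.5,-0.09,-0.12,-0.13,1,0,0,0.6,-0.13,-0.16,-0.13,1,0,0,0.7,-0.17,-0.2,-0.13,1,0,0,0.8,-0.2,-0.23,-0.13,1,0,0,0.9,-0.23,-0.27,-0.13,1,0,0,1.0,-0.26,-0.31,-0.13,1,0,0,1.1,-0.29,-0.35,-0.13,1,0,0,1.2,-0.32,-0.39,-0.13,1],
  force=30,
)

```text
t: 1.25
tool_pos: [0.3749, 0.1374, 0.3686]
tcp_rot: [0.725, 0.689, 0.0, 0.0]
wrist_force: [0.7, -0.0, -0.5]
opening: 1.001
grip_force: 0.0
```

Run:
```python
from h import *
show(r.state()["qpos"]);rel((.45,-.21,.33),Rdes(1.45,0,1))
```

```text
[-0.6219, 0.212, 0.1964, 1.9969, -0.0513, 0.9363, -0.4512]
ROW [0.0007, -0.0007, 0.0691, -0.3431, 0.0929, 0.0385]
```

Call:
drive_effector(
  ticks=[0,0,0.07,-0.05,0.015,0,1,0,0,0.07,-0.1,0.03,0.01,1,0,0,0.07,-0.15,0.045,0.02,1,0,0,0.07,-0.2,0.06,0.03,1,0,0,0.07,-0.25,0.075,0.04,1,0,0,0.07,-0.3,0.09,0.04,1,0,0,0.07,-0.343,0.093,0.04,1,0,0,0.07,-0.343,0.093,0.04,1,0,0,0.07,-0.343,0.093,0.04,1,0,0,0.07,-0.343,0.093,0.04,1],
)

```text
t: 2.25
tool_pos: [0.4512, -0.206, 0.3281]
tcp_rot: [0.747, 0.665, 0.0, -0.001]
wrist_force: [0.6, -0.4, -0.3]
opening: 1.002
grip_force: 0.0
```

Run:
```python
from h import *
s=r.state();show(s["qpos"]);show(s["tool_pos"])
im,c=grab("wrist");cv2.imwrite("pics/w1.png",im[:,:,::-1]);np.save("w1c.npy",np.array([c[0],c[1],np.c_[c[2],c[2],c[2]]]))
```

```text
[0.1262, 0.4187, 0.3159, 1.8349, -0.1619, 0.9141, 0.3997]
[0.4512, -0.206, 0.3281]
```

View pics/w1.png

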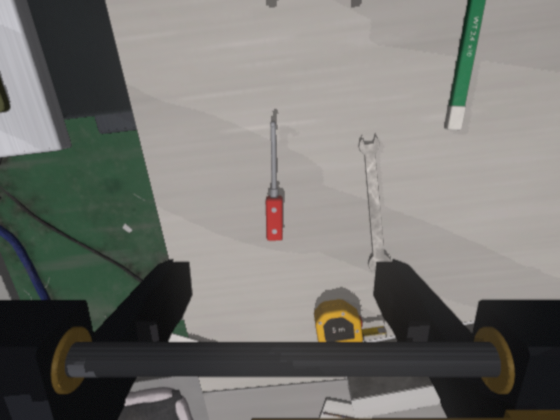

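The wrist picture shows the hook: red handle from (275,198) to (275,241), shank up to the bill at (274,113). The wrench lies from (369,137) to (378,262), the tube's cap is at (456,118) and the tape at (340,322).

Add to h.py:
```python
def handle(im,c,z=.022,lo=100):
    cc=max(cv2.findContours(red(im),cv2.RETR_EXTERNAL,cv2.CHAIN_APPROX_NONE)[0],key=cv2.contourArea)
    P=np.array([plane(c,q,z)[:2] for q in cc[:,0,:]])*1000
    (cx,cy),wh,a=cv2.minAreaRect(P.astype(np.float32));b=cv2.boxPoints(((cx,cy),wh,a))
    e=[b[1]-b[0],b[2]-b[1]];e=max(e,key=np.linalg.norm);e=e*np.sign(e[1]);hd=np.arctan2(e[1],e[0])
    return np.array([cx,cy])/1000,wh,hd,cv2.boundingRect(cc)
```

Run:
```python
from h import *
im,c=grab("wrist")
m,wh,hd,bb=handle(im,c);print(m,wh,hd,bb)
b=plane(c,(274,117),.015);b0=plane(c,(275,124),.011);print(b,b0,"head from bill",np.arctan2(b0[1]-m[1],b0[0]-m[0]),np.hypot(*(b0[:2]-m)))
# masked handle
cd=None
hd=1.45;h=np.array([np.cos(hd),np.sin(hd)])
for ln in(.7,):
  R=Rdes(hd,ln);g=np.r_[m-.014*h,.009];rel(g-.09*R[:,2],R)
show(g)
```

```text
[ 0.43173776 -0.28678717] (58.461700439453125, 19.733667373657227) 1.443518 (267, 200, 15, 40)
[ 0.44826326 -0.14877969  0.015     ] [ 0.44837635 -0.15797414  0.011     ] head from bill 1.442339114511943 0.12988317522192963
ROW [-0.0026, 0.6985, 0.0061, -0.1555, -0.0107, 0.2502]
[0.4301, -0.3007, 0.009]
```

Call:
drive_effector(
  ticks=[0,0.13,0,-0.03,0,0.03,1,0,0.26,0,-0.06,0,0.07,1,0,0.39,0,-0.09,-0.01,0.11,1,0,0.52,0,-0.12,-0.01,0.15,1,0,0.65,0,-0.15,-0.01,0.19,1,0,0.68,0,-0.155,-0.01,0.23,1,0,0.68,0,-0.155,-0.01,0.25,1,0,0.68,0,-0.155,-0.01,0.25,1,0,0.68,0,-0.155,-0.01,0.25,1,0,0.68,0,-0.155,-0.01,0.25,0.7],
)

```text
t: 3.35
tool_pos: [0.4254, -0.3595, 0.0814]
tcp_rot: [0.704, 0.628, 0.249, -0.22]
wrist_force: [0.7, 0.2, 0.1]
opening: 0.939
grip_force: 0.0
```

Run:
```python
from h import *
s=r.state();show(s["qpos"]);show(s["tool_pos"])
c0=np.load("w1c.npy");c0=(c0[0],c0[1],c0[2][:,0]);im0=cv2.imread("pics/w1.png")[:,:,::-1].copy()
im,c=grab("wrist");cv2.imwrite("pics/w2.png",im[:,:,::-1])
for I,C in((im0,c0),(im,c)):
    print(handle(I,C))
    h=cv2.cvtColor(I,cv2.COLOR_RGB2HSV);y=((h[...,0]>18)&(h[...,0]<30)&(h[...,1]>180)&(h[...,2]>100)).astype(np.uint8)
    q=cv2.findContours(y,cv2.RETR_EXTERNAL,cv2.CHAIN_APPROX_NONE)[0]
    if q:
        q=max(q,key=cv2.contourArea)[:,0,:];P=np.array([plane(C,p,.035) for p in q]);print("tape",len(q),P.min(0),P.max(0))
```

```text
[0.8757, 1.0672, 0.0184, 1.4704, -0.5286, 1.1721, 1.1274]
[0.4254, -0.3595, 0.0814]
(array([ 0.4311579 , -0.28726312]), (58.25184631347656, 19.931598663330078), np.float32(1.4552437), (267, 200, 15, 40))
tape 94 [ 0.51699709 -0.49604749  0.035     ] [ 0.54242879 -0.4408874   0.035     ]
(array([ 0.43003461, -0.29093408]), (64.46405792236328, 21.85382843017578), np.float32(1.4661478), (261, 155, 32, 85))
tape 1 [ 0.49222298 -0.43351409  0.035     ] [ 0.49222298 -0.43351409  0.035     ]
```

View pics/w2.png

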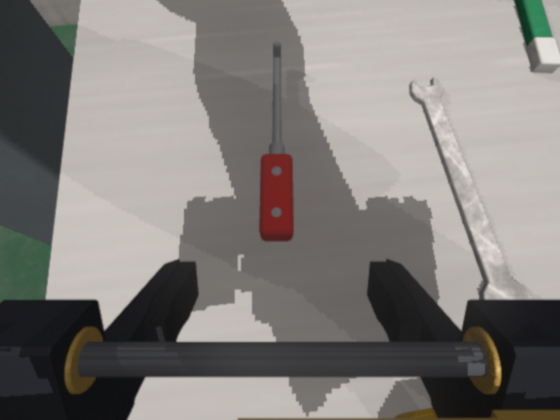

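The second wrist view shows the handle from (277,155) to (277,240), rivets at (277,171) and (277,212), and the bill at (277,46). The wrench stays well to the right of the fingers.

Run:
```python
from h import *
c0=np.load("w1c.npy");c0=(c0[0],c0[1],c0[2][:,0])
im,c=grab("wrist")
for a,b in(((274,211),(277,171)),((275,232),(277,212)),((274,113),(277,46))): show(tri(c0,a,c,b))
for p,z in(((277,171),.022),((277,212),.022),((277,47),.0275)): show(plane(c,p,z))
m,wh,hd,_=handle(im,c);print(m,wh,hd)
hd=1.457;h=np.array([np.cos(hd),np.sin(hd)]);m=np.array([.4306,-.289])
g=np.r_[m-.013*h,.0085];R=Rdes(hd,.68);rel(g,R);rel(g-.03*R[:,2],R)
```

```text
[0.4326, -0.2736, 0.0238]
[0.4297, -0.3049, 0.0236]
[0.4473, -0.1445, 0.0103]
[0.4323, -0.2727, 0.022]
[0.4289, -0.3042, 0.022]
[0.4443, -0.1628, 0.0275]
[ 0.43000378 -0.2907243 ] (64.45610046386719, 21.976057052612305) 1.4588263
ROW [0.0037, 0.0026, 0.0005, 0.0002, -0.0025, 0.0931]
ROW [0.0037, 0.0026, 0.0005, 0.0001, -0.0024, 0.0631]
```

Call:
drive_effector(
  ticks=[0,0,0,0,-0.001,0.03,0.7,0,0,0,0,-0.0025,0.055,0.6,0,0,0,0,-0.0025,0.075,0.6,0,0,0,0,-0.0025,0.085,0.6,0,0,0,0,-0.0025,0.091,0.6,0,0,0,0,-0.0025,0.092,0.6,0,0,0,0,-0.0025,0.092,0.6,0,0,0,0,-0.0025,0.092,0.6],
  force=60,
)

```text
t: 4.25
tool_pos: [0.4276, -0.3038, 0.0073]
tcp_rot: [0.705, 0.626, 0.249, -0.221]
wrist_force: [-0.7, -1.3, 0.2]
opening: 0.598
grip_force: 0.0
```

Run:
```python
from h import *
s=r.state();show(s["tool_pos"]);show(s["wrist_force"]);
```

```text
[0.4276, -0.3038, 0.0073]
[-0.667, -1.303, 0.2341]
```

Call:
drive_effector(
  ticks=[0,0,0,0,0,0,0,0,0,0,0,0,0,0,0,0,0,0,0,0,0,0,0,0,0,0,0,0,0,0,0,0,0,0,0,0,0,0,0,0,0,0,0,0,0,0,0,0,0,0,0,0,0,0,0,0],
  force=60,
)

```text
t: 5.05
tool_pos: [0.4274, -0.3028, 0.0068]
tcp_rot: [0.705, 0.626, 0.249, -0.221]
wrist_force: [0.4, -0.7, 1.5]
opening: 0.264
grip_force: 60.0
```

Call:
drive_effector(
  ticks=[0,0,0,0.01,0,-0.013,0,0,0,0,0.02,0,-0.026,0,0,0,0,0.032,0,-0.04,0,0,0,0,0.05,0,-0.06,0,0,0,0,0.05,0,-0.06,0,0,0,0,0.05,0,-0.06,0],
)

```text
t: 5.65
tool_pos: [0.4279, -0.3021, 0.086]
tcp_rot: [0.705, 0.627, 0.249, -0.22]
wrist_force: [-0.8, 0.1, -2.1]
opening: 0.265
grip_force: 60.0
```

Run:
```python
from h import *
s=r.state();show(s["tool_pos"]);show(s["qpos"])
im,c=grab("wrist");cv2.imwrite("pics/w3.png",im[:,:,::-1])
si,cs=grab("side");ti,ct=grab("top")
o=np.vstack([np.hstack([cv2.resize(si[100:310,140:420],(400,300)),cv2.resize(ti[120:330,140:420],(400,300))]),np.hstack([cv2.resize(im,(400,300)),np.zeros((300,400,3),np.uint8)])])
cv2.imwrite("pics/z3.png",o[:,:,::-1])
cv2.imwrite("pics/side3.png",si[:,:,::-1]);cv2.imwrite("pics/top3.png",ti[:,:,::-1])
```

```text
[0.4279, -0.3021, 0.086]
[0.8315, 1.0181, -0.0108, 1.6225, -0.5704, 1.0572, 1.1338]
```

View pics/z3.png

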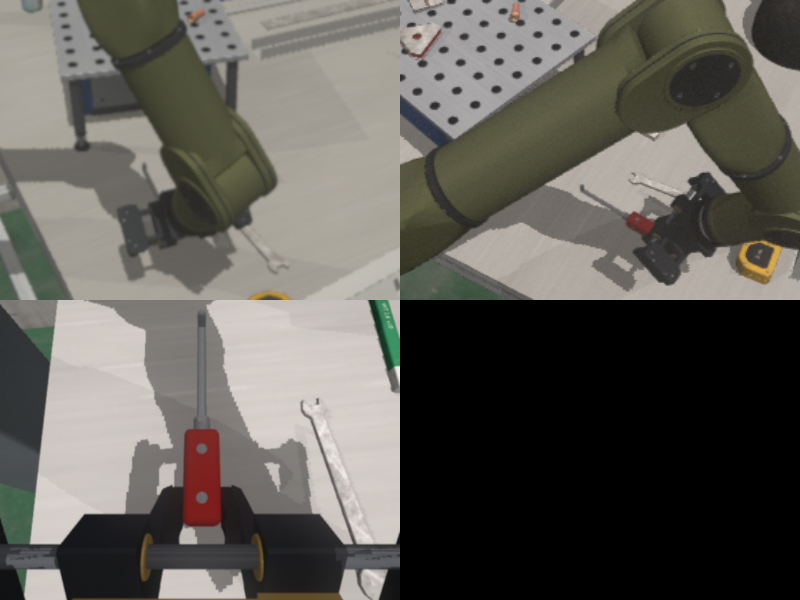

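The hook is held by the rear of its handle and lifted; in the wrist crop (lower left) the shank points straight ahead, with the bill at about (283,17) in full-image pixels.

Run:
```python
from h import *
np.set_printoptions(precision=4,suppress=True)
im,c=grab("wrist");_,cs=grab("side");_,ct=grab("top")
s=r.state();p=np.array(s["tool_pos"]);h=np.array([np.cos(1.457),np.sin(1.457),0])
for f,u in((.1461,.0042),(.1461,.0207),(-.0179+.0,.0152),(.0461,.0152)): print(proj(c,p+f*h+[0,0,u]))
print(handle(im,c)[3])
S=cv2.imread("pics/side0.png")[:,:,::-1].copy();T=cv2.imread("pics/top0.png")[:,:,::-1].copy()
def blob(I,x0,y0,x1,y1,th):
    g=cv2.cvtColor(I,cv2.COLOR_RGB2GRAY)[y0:y1,x0:x1];g=cv2.resize(g,None,fx=4,fy=4,interpolation=cv2.INTER_CUBIC)
    m=(g<th).astype(np.uint8);q=cv2.connectedComponentsWithStats(m);i=1+np.argmax(q[2][1:,4]);a=q[2][i]
    return q[3][i]/4+[x0-.375,y0-.375],a[:4]/4+[x0,y0,0,0],a[4]/16
for n,I,C,bx in(("S",S,cs,[(188,194,207,210),(292,181,311,195)]),("T",T,ct,[(180,240,201,256),(257,184,276,198)])):
    for b in bx:
        for th in(55,75):
            q=blob(I,*b,th);print(n,q,plane(C,(q[1][0]+q[1][2]/2,q[1][1]+q[1][3]-q[1][2]*.35),.002))
for th in(50,60,70):
    q=blob(S,230,150,256,168,th);print("slot",q,plane(cs,q[0],.056))
g=cv2.cvtColor(S,cv2.COLOR_RGB2GRAY);print(g[150:168,228:258:1])
```

```text
[280.2921  39.4801]
[280.1255  16.0434]
[280.2093 317.5052]
[280.1973 179.4679]
(256, 182, 54, 134)
S (array([196.5739, 203.6193]), array([194.75, 203.75,   4.75,   0.75]), np.float64(2.75)) [0.4057 0.0633 0.002 ]
S (array([197.0615, 202.0884]), array([192.5 , 198.5 ,   9.75,   7.  ]), np.float64(40.125)) [0.4075 0.0663 0.002 ]
S (array([299.1762, 188.8553]), array([297.5 , 186.75,   6.  ,   3.75]), np.float64(7.9375)) [ 0.6961 -0.0075  0.002 ]
S (array([300.7042, 188.5389]), array([296.5 , 184.5 ,  10.75,  10.5 ]), np.float64(43.0)) [ 0.6928 -0.0215  0.002 ]
T (array([188.8567, 246.2413]), array([184.25, 240.  ,  11.  ,  13.5 ]), np.float64(89.5)) [0.4051 0.0698 0.002 ]
T (array([188.9424, 246.2487]), array([183.5 , 240.  ,  12.25,  13.75]), np.float64(120.125)) [0.4055 0.0704 0.002 ]
T (array([266.5719, 189.1604]), array([261.5, 184. ,  14.5,   9.5]), np.float64(58.25)) [ 0.7065 -0.008   0.002 ]
T (array([266.7447, 188.8053]), array([259.5, 184. ,  16.5,  10.5]), np.float64(92.3125)) [ 0.704  -0.0059  0.002 ]
slot (array([244.    , 157.0536]), array([244., 157.,   1.,   1.]), np.fl
[... 1281 characters left out ...]
2 51 55 59 62
  66 68 67 68 67 67]
 [67 67 66 68 66 65 59 54 52 50 51 51 52 51 52 52 52 52 51 51 52 59 64 65
  68 68 68 67 67 67]
 [67 67 67 66 66 66 62 61 56 53 53 53 53 53 53 56 54 56 56 56 59 63 66 67
  67 67 66 67 66 67]
 [67 68 67 67 66 67 67 66 61 60 58 57 57 59 60 62 62 63 62 62 65 67 66 67
  66 67 67 68 67 67]
 [67 67 68 68 67 67 68 67 67 65 64 64 64 65 65 65 66 66 66 67 67 67 67 67
  66 68 68 67 67 68]
 [67 68 68 68 67 67 68 68 67 68 67 67 66 67 68 67 67 67 67 66 66 67 67 66
  68 68 67 67 68 67]
 [68 68 69 68 68 68 67 67 68 67 67 67 67 69 67 67 67 68 68 67 67 66 68 68
  67 68 69 67 68 68]
 [69 68 69 68 67 68 68 68 68 66 68 68 67 67 67 68 67 66 67 67 68 67 67 67
  67 67 66 66 67 68]]
```

Add to h.py:
```python
O=np.array([.5800,.1395]);H=1.322
def st(x,y,z,O=O,H=H):
    return np.r_[O+x*np.array([np.cos(H),np.sin(H)])+y*np.array([-np.sin(H),np.cos(H)]),z]
```

Run:
```python
from h import *
R=Rdes(1.322,1.1);rel(st(-.30,-.05,.09),R);rel(st(-.33,-.02,.12),Rdes(1.38,.9))
S=cv2.imread("pics/side0.png",0);T=cv2.imread("pics/top0.png",0)
```

```text
ROW [-0.1031, 0.4186, 0.082, 0.1217, 0.1103, 0.091]
ROW [-0.0526, 0.219, 0.0505, 0.1205, 0.0766, 0.0514]
```

Call:
drive_effector(
  ticks=[-0.02,0.08,0.02,0.03,0.02,0,0,-0.04,0.16,0.03,0.06,0.05,0.02,0,-0.06,0.24,0.05,0.09,0.08,0.045,0,-0.08,0.33,0.06,0.115,0.1,0.07,0,-0.1,0.4,0.08,0.12,0.11,0.09,0,-0.103,0.42,0.08,0.122,0.11,0.091,0,-0.103,0.42,0.08,0.122,0.11,0.091,0,-0.103,0.42,0.08,0.122,0.11,0.091,0,-0.103,0.42,0.08,0.122,0.11,0.091,0],
)

```text
t: 6.85
tool_pos: [0.5547, -0.165, 0.0916]
tcp_rot: [0.673, 0.525, 0.413, -0.319]
wrist_force: [-0.2, -0.5, -1.5]
opening: 0.267
grip_force: 60.0
```

Run:
```python
from h import *
s=r.state();show(s["tool_pos"]);show(s["qpos"]);show(Ro.from_quat(s["tcp_rot"]).as_matrix())
im,c=grab("wrist");cv2.imwrite("pics/w4.png",im[:,:,::-1]);np.save("w4c.npy",np.array([c[0],c[1],np.c_[c[2],c[2],c[2]]]))
print(proj(c,st(0,0,.056)),proj(c,st(-.113,.15,.0)),proj(c,st(-.113,-.15,0)))
```

```text
[0.5547, -0.165, 0.0916]
[0.7933, 1.192, -0.223, 1.5492, -0.8497, 1.157, 1.0741]
[[0.1082, 0.9693, 0.2207], [0.442, -0.2458, 0.8627], [0.8905, 0.0042, -0.4551]]
[238.74151358  73.75437824] [ 90.52779254 172.90910312] [376.38760738 174.48441625]
```

View pics/w4.png

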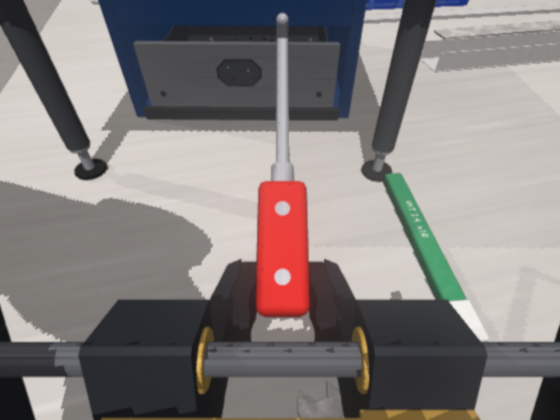

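The wrist view shows the tray front under the plate, with the slot centred at about (239,72), feet at (91,169) and (377,171), the sill at about row 112, and the held hook with its bill tip at (282,18). Predictions are within 3 px.

Run:
```python
from h import *
np.set_printoptions(precision=4,suppress=True)
c=np.load("w4c.npy");c=(c[0],c[1],c[2][:,0]);im=cv2.imread("pics/w4.png");g=cv2.cvtColor(im,cv2.COLOR_BGR2GRAY)
def bl(x0,y0,x1,y1,th):
    q=cv2.connectedComponentsWithStats((g[y0:y1,x0:x1]<th).astype(np.uint8));i=1+np.argmax(q[2][1:,4]);return q[3][i]+[x0,y0],q[2][i]+[x0,y0,0,0,0]
_,cs=grab("side")
for th in(30,40,50):
    p,b=bl(205,50,270,95,th);pc=b[:2]+(b[2:4]-1)/2;print(th,p,b,plane(c,pc,.056),tri(cs,(242.46,158.17),c,pc))
F=[bl(70,155,112,185,40),bl(358,155,395,185,60)]
for q in F: print(q)
a=plane(c,(91,169.5),.003);b=plane(c,(377,171),.003);print(a,b,np.linalg.norm(a-b));d=a-b;print("H",np.arctan2(d[1],d[0])-np.pi/2, (a+b)/2+.113*np.array([d[1],-d[0],0])/np.linalg.norm(d))
# lower line of sill
a=plane(c,(145,116),.0);b=plane(c,(338,118),.0);d=a-b;print(a,b,np.linalg.norm(d),np.arctan2(d[1],d[0])-np.pi/2)
p=plane(c,(135,43),.088);q=plane(c,(340,46),.088);print("traytop",p,q,np.linalg.norm(p-q),np.arctan2(*(p-q)[[1,0]])-np.pi/2)
# bill check
s=r.state();R=Ro.from_quat(s["tcp_rot"]).as_matrix()
```

```text
Traceback (most recent call last):
ValueError: attempt to get argmax of an empty sequence
```

Run:
```python
from h import *
np.set_printoptions(precision=4,suppress=True)
c=np.load("w4c.npy");c=(c[0],c[1],c[2][:,0]);im=cv2.imread("pics/w4.png");g=cv2.cvtColor(im,cv2.COLOR_BGR2GRAY)
print(g[72,205:272:3],g[50:95:3,225])
def bl(x0,y0,x1,y1,th):
    m=cv2.morphologyEx((g[y0:y1,x0:x1]<th).astype(np.uint8),cv2.MORPH_CLOSE,np.ones((5,5)))
    q=cv2.connectedComponentsWithStats(m);i=1+np.argmax(q[2][1:,4]);return q[3][i]+[x0,y0],q[2][i]+[x0,y0,0,0,0]
_,cs=grab("side")
for th in(50,56,62):
    try:
        p,b=bl(205,52,270,92,th);pc=b[:2]+(b[2:4]-1)/2;print(th,p,b,plane(c,pc,.056),tri(cs,(242.46,158.17),c,pc))
    except ValueError: pass
a=plane(c,(91,169.5),.003);b=plane(c,(377,171),.003);print(a,b,np.linalg.norm(a-b));d=a-b;print("H",np.arctan2(d[1],d[0])-np.pi/2, (a+b)/2+.113*np.array([d[1],-d[0],0])/np.linalg.norm(d))
p=plane(c,(135,43),.088);q=plane(c,(340,46),.088);print("traytop",p,q,np.linalg.norm(p-q),np.arctan2(*(p-q)[[1,0]])-np.pi/2)
```

```text
[76 75 75 75 49 49 49 50 50 50 50 50 51 51 57 51 51 51 46 72 78 79 78] [74 75 76 53 47 51 50 51 50 50 50 53 77 79 79]
50 [235.6396  70.8835] [217  60  44  25 455] [0.5805 0.1442 0.056 ] [0.5786 0.1348 0.0593]
56 [238.5538  71.9188] [ 217   59   44   27 1022] [0.5805 0.1442 0.056 ] [0.5786 0.1348 0.0593]
62 [238.7856  72.0397] [ 216   59   46   28 1059] [0.5802 0.1428 0.056 ] [0.5789 0.1356 0.0587]
[0.4082 0.0686 0.003 ] [ 0.6985 -0.005   0.003 ] 0.2995108128883675
H 1.3224476610885936 [0.5811 0.1413 0.003 ]
traytop [0.4725 0.1711 0.088 ] [0.6899 0.1108 0.088 ] 0.22554810239654624 1.3001991696051434
```

Add to h.py:
```python
O=np.array([.5805,.1408])
R0=Ro.from_quat([.705,.626,.249,-.221]).as_matrix()   # tool at grip, hook flat
_y=-R0[:,1];HG=np.arctan2(_y[1],_y[0])-np.pi/2
BT=R0.T@np.array([.146*np.cos(HG),.146*np.sin(HG),.0042])   # bill bend in tool frame
def hookR(head,pitch=0): # tool orientation for hook at heading, nose up by pitch
    return Ro.from_euler('z',head).as_matrix()@Ro.from_euler('y',-pitch).as_matrix()@Ro.from_euler('z',-HG).as_matrix()@R0
def tobill(x,y,z,pitch=0,head=H):
    R=hookR(head,pitch);rel(st(x,y,z,O)-R@BT,R)
def stat():
    s=r.state();R=Ro.from_quat(s["tcp_rot"]).as_matrix();b=s["tool_pos"]+R@BT
    d=b[:2]-O;c,n=np.cos(H),np.sin(H);hx=R@R0.T@np.array([np.cos(HG),np.sin(HG),0])
    f=s["wrist_force"];print("bill st",np.round([d@[c,n],d@[-n,c],b[2]],4),"pitch",round(float(np.arcsin(hx[2])),3),"head",round(float(np.arctan2(hx[1],hx[0])),3),"F st",np.round([f[:2]@[c,n],f[:2]@[-n,c],f[2]],2),"t",s["t"])
```

Run:
```python
from h import *
print(HG,BT,np.arccos(-R0[2,2]))
c=np.load("w4c.npy");c=(c[0],c[1],c[2][:,0]);s=r.state();R=Ro.from_quat(s["tcp_rot"]).as_matrix()
up=R0.T@np.array([0,0,1.]);print(proj(c,s["tool_pos"]+R@(BT+.0165*up)))
stat();tobill(-.04,0,.049,.02)
```

```text
1.4521789486784962 [1.16263179e-01 5.79748995e-07 8.84110467e-02] 0.6789078159337004
[281.34154688  14.55412904]
bill st [-0.1704 -0.0498  0.155 ] pitch 0.42 head 1.325 F st [ 0.43  0.47 -1.64] t 7.0
ROW [0.0015, -0.4005, 0.0037, 0.0087, -0.0503, 0.1259]
```

Call:
drive_effector(
  ticks=[0,-0.1,0,0.002,-0.02,0.03,0,0,-0.2,0,0.004,-0.04,0.06,0,0,-0.3,0,0.006,-0.05,0.09,0,0,-0.4,0.004,0.0087,-0.05,0.11,0,0,-0.4,0.004,0.0087,-0.05,0.126,0,0,-0.4,0.004,0.0087,-0.05,0.126,0,0,-0.4,0.004,0.0087,-0.05,0.126,0,0,-0.4,0.004,0.0087,-0.05,0.126,0],
)

```text
t: 7.8
tool_pos: [0.5348, -0.041, 0.0409]
tcp_rot: [0.743, 0.575, 0.271, -0.21]
wrist_force: [0.8, -0.7, -1.8]
opening: 0.267
grip_force: 60.0
```

Run:
```python
from h import *
stat();show(r.state()["qpos"])
w,c=grab("wrist");si,cs=grab("side");ti,_=grab("top")
o=np.vstack([np.hstack([cv2.resize(si[100:310,140:420],(400,300)),cv2.resize(ti[120:330,140:420],(400,300))]),np.hstack([cv2.resize(w,(400,300)),cv2.resize(si[130:205,190:290],(400,300),interpolation=cv2.INTER_CUBIC)])])
cv2.imwrite("pics/z5.png",o[:,:,::-1])
tobill(.012,0,.049,.02)
```

```text
bill st [-0.0416 -0.0011  0.048 ] pitch 0.02 head 1.318 F st [-0.46 -0.96 -1.79] t 7.8
[0.5887, 1.0586, -0.3456, 1.9352, -0.9692, 0.4798, 1.0787]
ROW [0.0016, -0.0009, -0.0029, 0.0409, -0.0004, 0.0334]
```

View pics/z5.png

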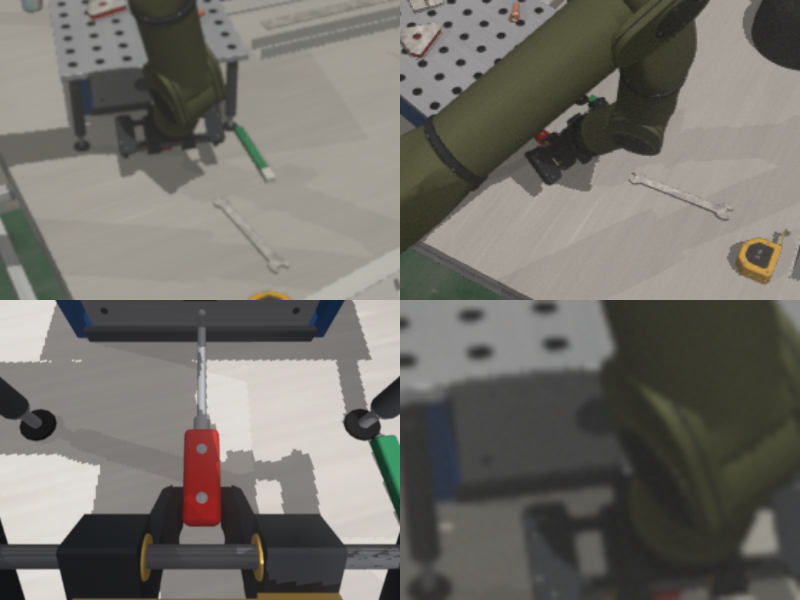

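Hook is level in front of the slot, centred on the tray (bottom-left crop: bill at about (202,315), sill below it). Now insert it.

Call:
drive_effector(
  ticks=[0,0,0,0.008,0,0.0065,0,0,0,0,0.016,0,0.013,0,0,0,0,0.024,0,0.0195,0,0,0,0,0.028,0,0.023,0,0,0,0,0.028,0,0.023,0],
)

```text
t: 8.45
tool_pos: [0.5437, -0.0017, 0.0422]
tcp_rot: [0.741, 0.577, 0.271, -0.212]
wrist_force: [-0.2, -0.7, -1.6]
opening: 0.266
grip_force: 60.0
```

Run:
```python
from h import *
stat();tobill(.013,0,.0495,.02);show(r.state()["qpos"])
```

```text
bill st [-0.0014  0.0007  0.0498] pitch 0.024 head 1.323 F st [-0.7   0.06 -1.58] t 8.45
ROW [-0.0012, -0.0035, 0.0002, 0.0111, 0.0006, 0.0091]
[0.567, 1.0695, -0.4325, 1.9538, -0.9741, 0.3935, 1.0353]
```

Call:
drive_effector(
  ticks=[0,0,0,0.004,0,0.003,0,0,0,0,0.008,0,0.006,0,0,0,0,0.011,0.0005,0.009,0,0,0,0,0.012,0.0005,0.0095,0,0,0,0,0.012,0.0005,0.0095,0],
)

```text
t: 8.95
tool_pos: [0.548, 0.0115, 0.0424]
tcp_rot: [0.742, 0.576, 0.271, -0.211]
wrist_force: [-0.2, -0.9, -1.2]
opening: 0.263
grip_force: 60.0
```

Run:
```python
from h import *
stat();tobill(.011,0,.066,.025);tobill(.011,0,.080,.04);show(r.state()["qpos"])
w,c=grab("wrist");si,cs=grab("side");cv2.imwrite("pics/w6.png",w[:,:,::-1])
```

```text
bill st [ 0.0125 -0.0005  0.0498] pitch 0.022 head 1.321 F st [-0.93  0.   -1.16] t 8.95
ROW [0.0, 0.0029, -0.001, 0.009, -0.0004, -0.013]
ROW [0.0, 0.0179, -0.001, 0.0167, -0.0004, -0.022]
[0.557, 1.0737, -0.4612, 1.9572, -0.9754, 0.3616, 1.0157]
```

Call:
drive_effector(
  ticks=[0,0,0,0.003,0,-0.004,0,0,0.001,0,0.005,0,-0.008,0,0,0.003,0,0.009,0,-0.013,0,0,0.003,0,0.0103,0,-0.0146,0,0,0.003,0,0.0115,0,-0.0162,0,0,0.003,0,0.0115,0,-0.0162,0],
)

```text
t: 9.65
tool_pos: [0.5476, 0.0094, 0.0622]
tcp_rot: [0.741, 0.576, 0.272, -0.211]
wrist_force: [0.5, -0.2, -4.1]
opening: 0.265
grip_force: 60.0
```

Run:
```python
from h import *
stat();tobill(.011,0,.078,.03);show(r.state()["qpos"])
```

```text
bill st [ 0.0104 -0.0007  0.0699] pitch 0.024 head 1.321 F st [-0.11 -0.51 -4.1 ] t 9.65
ROW [0.0006, 0.0059, -0.001, 0.0052, -0.0005, -0.0051]
[0.5505, 1.0326, -0.4424, 1.9618, -0.9661, 0.3991, 0.9886]
```

Call:
drive_effector(
  ticks=[0,0,0,0.002,0,-0.0025,0,0,0,0,0.0035,0,-0.0045,0,0,0,0,0.005,0,-0.0065,0,0,0,0,0.0065,0,-0.0085,0,0,0,0,0.0065,0,-0.0085,0,0,0,0,0.0065,0,-0.0085,0],
)

```text
t: 10.25
tool_pos: [0.5474, 0.0091, 0.0729]
tcp_rot: [0.741, 0.576, 0.272, -0.212]
wrist_force: [-0.4, 2.5, -2.8]
opening: 0.265
grip_force: 60.0
```

Run:
```python
from h import *
stat();show(r.state()["qpos"])
w,c=grab("wrist");si,cs=grab("side")
w0=cv2.imread("pics/w6.png")[:,:,::-1]
o=np.vstack([np.hstack([cv2.resize(w0[:210,120:400],(400,300)),cv2.resize(w[:210,120:400],(400,300))]),np.hstack([cv2.resize(si[120:220,160:320],(400,250),interpolation=cv2.INTER_CUBIC),np.zeros((250,400,3),np.uint8)])])
cv2.imwrite("pics/z7.png",o[:,:,::-1])
print(proj(c,st(-.012,0,.016)),proj(c,st(0,0,.071)))
```

```text
bill st [ 0.01   -0.0005  0.0807] pitch 0.025 head 1.321 F st [ 2.28  1.   -2.82] t 10.25
[0.5454, 1.0105, -0.4322, 1.9639, -0.9607, 0.419, 0.9723]
[280.70016322 132.32930661] [280.40244588  65.60517328]
```

View pics/z7.png

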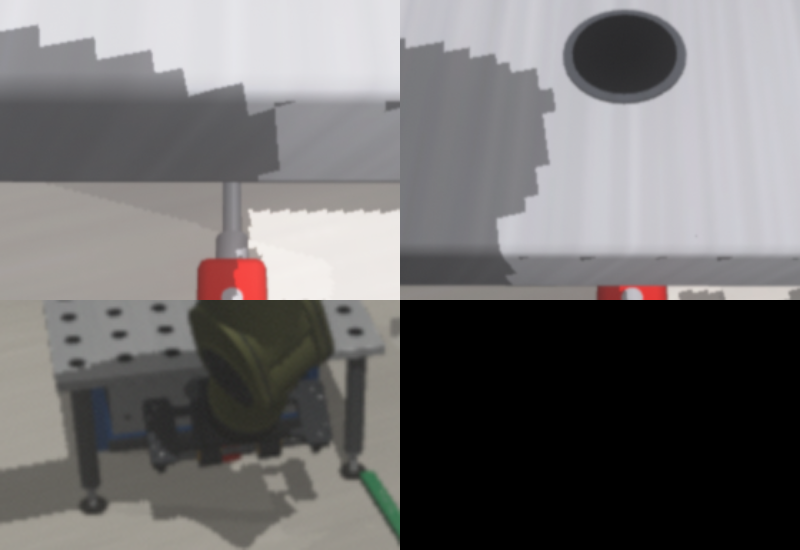

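The side crop (lower left) shows a blue strip beneath the tray's left edge, at about (125,437), so the front has lifted. I'll quantify it from the side camera against the first picture.

Run:
```python
from h import *
si,cs=grab("side");S=cv2.imread("pics/side0.png")[:,:,::-1]
for x in(206,212):
    print(x);print(S[160:186,x].tolist());print(si[160:186,x].tolist())
for z in(.088,.088+.013,.008,.021): print(z,proj(cs,st(0,.1,z)))
stat()
```

```text
206
[[69, 69, 68], [69, 68, 68], [69, 68, 67], [69, 69, 68], [70, 70, 69], [69, 69, 68], [70, 69, 69], [70, 69, 69], [69, 69, 68], [68, 69, 67], [69, 69, 67], [69, 68, 67], [69, 69, 68], [68, 69, 68], [67, 67, 67], [62, 62, 62], [57, 57, 56], [52, 51, 50], [53, 53, 52], [53, 53, 51], [65, 64, 61], [87, 86, 81], [94, 92, 86], [97, 94, 89], [104, 102, 95], [123, 121, 112]]
[[71, 71, 70], [71, 71, 70], [71, 71, 71], [71, 71, 70], [70, 71, 70], [71, 71, 70], [71, 71, 69], [70, 70, 69], [70, 70, 69], [71, 70, 70], [71, 70, 69], [69, 69, 69], [69, 70, 71], [62, 66, 72], [53, 61, 73], [52, 57, 68], [52, 54, 57], [51, 50, 51], [51, 51, 50], [52, 53, 51], [66, 64, 62], [90, 87, 84], [99, 97, 91], [101, 99, 93], [101, 98, 93], [101, 99, 93]]
212
[[67, 67, 66], [69, 68, 67], [69, 68, 67], [69, 69, 67], [68, 68, 67], [70, 70, 69], [69, 69, 69], [70, 69, 68], [66, 66, 65], [62, 62, 61], [62, 61, 60], [67, 67, 66], [69, 68, 68], [69, 68, 68], [63, 63, 62], [56, 56, 56], [52, 52, 51], [52, 52, 51], [51, 50, 49], [59, 57, 55], [77, 75, 72], [88, 86, 82], [94, 92, 87], [97, 95, 90], [107, 105, 99], [134, 131, 123]]
[[70, 71, 70], [70, 70, 69], [70, 71, 70], [71, 71, 70], [70, 70, 70], [68, 67, 67], [65, 66, 64], [66, 66, 65], [71, 71, 69], [71, 70, 69], [71, 71, 70], [70, 70, 69], [66, 68, 71], [55, 60, 73], [49, 56, 68], [49, 52, 57], [50, 50, 51], [49, 49, 48], [50, 51, 49], [60, 59, 57], [79, 78, 74], [91, 89, 84], [97, 95, 90], [99, 97, 91], [100, 97, 92], [99, 97, 91]]
0.088 [207.64235045 152.83133655]
0.10099999999999999 [207.28825354 148.96277706]
0.008 [209.74529351 175.80629113]
0.021 [209.41220696 172.16727277]
bill st [ 0.01   -0.0005  0.0805] pitch 0.025 head 1.321 F st [ 1.11  0.33 -3.08] t 10.4
```

Call:
drive_effector(
  ticks=[0,0,0,0.0012,0,-0.0016,0,0,0,0,-0.002,0,-0.004,0,0,0,0,-0.0045,0,-0.006,0,0,0,0,-0.007,0,-0.008,0,0,0,0,-0.0095,0,-0.0095,0,0,0,0,-0.0095,0,-0.0095,0],
)

```text
t: 11.0
tool_pos: [0.5439, -0.0048, 0.0736]
tcp_rot: [0.742, 0.576, 0.272, -0.211]
wrist_force: [-0.0, 0.3, -2.0]
opening: 0.267
grip_force: 60.0
```

Run:
```python
from h import *
stat()
```

```text
bill st [-0.0043 -0.0007  0.0813] pitch 0.024 head 1.32 F st [ 0.29  0.08 -2.01] t 11.0
```

Call:
drive_effector(
  ticks=[0,0,0,-0.004,0,-0.003,0,0,0,0,-0.008,0,-0.006,0,0,0,0,-0.012,0,-0.009,0,0,0,0,-0.016,0,-0.012,0,0,0,0,-0.016,0,-0.012,0],
)

```text
t: 11.5
tool_pos: [0.5389, -0.0247, 0.0723]
tcp_rot: [0.742, 0.575, 0.272, -0.211]
wrist_force: [-1.3, -0.4, -2.3]
opening: 0.269
grip_force: 60.0
```

Run:
```python
from h import *
stat();show(r.state()["qpos"]);tobill(-.12,0,.0825,.025)
si,cs=grab("side");print([int(np.argmax(abs(np.diff(si[140:200,x].astype(int).sum(1)))))+140 for x in(206,212)])
cv2.imwrite("pics/s8.png",cv2.resize(si[120:260,150:330],None,fx=3,fy=3,interpolation=cv2.INTER_CUBIC)[:,:,::-1])
```

```text
bill st [-0.0247 -0.0008  0.0799] pitch 0.024 head 1.32 F st [-0.75  1.12 -2.34] t 11.5
[0.5846, 1.006, -0.3898, 1.9494, -0.9159, 0.475, 0.9771]
ROW [0.001, 0.0015, -0.0023, -0.0712, -0.0002, -0.0633]
[180, 141]
```

View pics/s8.png

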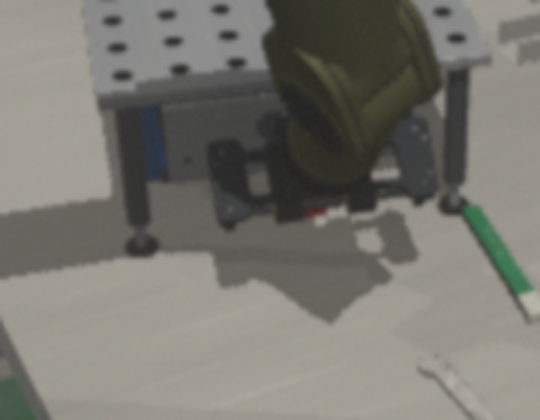

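The side crop shows the tray front out past the sill with the blue box wall visible beside it. The rivet is at about (187,160) in the crop, i.e. (212.3,173.3) in the full image. I'll track that rivet numerically from here.

Add to h.py:
```python
from scipy.optimize import least_squares
def rivet(c,p,y=None):
    if y is None: return least_squares(lambda q:proj(c,st(0,q[0],q[1],O))-p,[.1,.03]).x
    return least_squares(lambda q:proj(c,st(q[0],y,q[1],O))-p,[0,.03]).x
def findriv(im,x0,y0,x1,y1):
    g=cv2.GaussianBlur(cv2.resize(cv2.cvtColor(im,cv2.COLOR_RGB2GRAY)[y0:y1,x0:x1],None,fx=4,fy=4,interpolation=cv2.INTER_CUBIC),(0,0),3).astype(float)
    g=cv2.morphologyEx(g,cv2.MORPH_BLACKHAT,np.ones((29,29)));i=np.unravel_index(g.argmax(),g.shape);return np.array([i[1]/4+x0-.375,i[0]/4+y0-.375]),g.max()
```

Run:
```python
from h import *
si,cs=grab("side");S=cv2.imread("pics/side0.png")[:,:,::-1].copy()
p0,v0=findriv(S,206,163,219,174);p1,v1=findriv(si,206,167,219,179);print(p0,v0,p1,v1)
yz=rivet(cs,p0);print("rivet y,z",yz,"now x,z",rivet(cs,p1,yz[0]))
stat()
```

```text
[210.875 169.625] 8.0 [212.125 172.625] 10.0
rivet y,z [0.09510614 0.02836403] now x,z [-0.03688532  0.04190702]
bill st [-0.0241 -0.001   0.0802] pitch 0.024 head 1.32 F st [-0.89 -0.14 -2.15] t 11.6
```

Call:
drive_effector(
  ticks=[0,0,0,-0.006,0,-0.005,0,0,0,0,-0.012,0,-0.01,0,0,0,0,-0.018,0,-0.015,0,0,0,0,-0.024,0,-0.02,0,0,0,0,-0.03,0,-0.0245,0,0,0,0,-0.036,0,-0.0295,0,0,0,0,-0.042,0,-0.0345,0,0,0,0,-0.048,0,-0.039,0,0,0,0,-0.054,0,-0.044,0,0,0,0,-0.06,0,-0.0487,0],
)

```text
t: 12.6
tool_pos: [0.5199, -0.0987, 0.071]
tcp_rot: [0.741, 0.576, 0.272, -0.212]
wrist_force: [0.1, 1.2, -2.7]
opening: 0.266
grip_force: 60.0
```

Run:
```python
from h import *
stat();show(r.state()["qpos"]);tobill(-.155,0,.0815,.025)
si,cs=grab("side");cv2.imwrite("pics/s9.png",si[:,:,::-1])
q=proj(cs,st(-.105,.095,.04));print(q);a=int(q[0]);b=int(q[1])
p1,v1=findriv(si,a-9,b-9,a+9,b+9);print(p1,v1,rivet(cs,p1,.0951))
```

```text
bill st [-0.1012 -0.0004  0.0788] pitch 0.025 head 1.321 F st [ 1.2   0.25 -2.66] t 12.6
[0.6695, 1.0057, -0.3022, 1.8926, -0.8139, 0.6068, 0.9865]
ROW [0.0001, 0.0, -0.0012, -0.0393, -0.0002, -0.0368]
[215.32103089 186.8066387 ]
[205.625 176.625] 18.0 [ 0.2741947  -0.17941339]
```

Call:
drive_effector(
  ticks=[0,0,0,-0.006,0,-0.005,0,0,0,0,-0.012,0,-0.01,0,0,0,0,-0.018,0,-0.015,0,0,0,0,-0.024,0,-0.02,0,0,0,0,-0.03,0,-0.025,0,0,0,0,-0.036,0,-0.03,0,0,0,0,-0.04,0,-0.034,0],
)

```text
t: 13.35
tool_pos: [0.5068, -0.1498, 0.0709]
tcp_rot: [0.742, 0.576, 0.272, -0.212]
wrist_force: [0.5, 1.7, -3.4]
opening: 0.267
grip_force: 60.0
```

Run:
```python
from h import *
stat()
```

```text
bill st [-0.154  -0.0003  0.0787] pitch 0.025 head 1.321 F st [ 1.78 -0.07 -3.42] t 13.35
```

Call:
drive_effector(
  ticks=[0,0,0,-0.002,0,-0.0016,0,0,0,0,-0.004,0,-0.0032,0,0,0,0,-0.006,0,-0.0048,0,0,0,0,-0.0075,0,-0.006,0],
)

```text
t: 13.75
tool_pos: [0.5049, -0.1574, 0.0711]
tcp_rot: [0.741, 0.576, 0.273, -0.212]
wrist_force: [1.2, 3.2, -2.3]
opening: 0.267
grip_force: 60.0
```

Run:
```python
from h import *
stat()
si,cs=grab("side");cv2.imwrite("pics/s10.png",si[:,:,::-1])
```

```text
bill st [-0.1618 -0.0002  0.0792] pitch 0.027 head 1.322 F st [ 3.44 -0.35 -2.3 ] t 13.75
```

Call:
drive_effector(
  ticks=[0,0,0,-0.0015,0,-0.0012,0,0,0,0,-0.003,0,-0.0024,0,0,0,0,-0.003,0,-0.0024,0],
)

```text
t: 14.1
tool_pos: [0.5041, -0.1599, 0.0714]
tcp_rot: [0.74, 0.576, 0.273, -0.213]
wrist_force: [2.4, 6.7, -2.4]
opening: 0.267
grip_force: 60.0
```

Run:
```python
from h import *
stat()
```

```text
bill st [-0.1645  0.      0.0797] pitch 0.029 head 1.323 F st [ 7.1  -0.63 -2.37] t 14.1
```

Call:
drive_effector(
  ticks=[0,0,0,-0.0015,0,-0.0012,0,0,0,0,-0.003,0,-0.0024,0,0,0,0,-0.003,0,-0.0024,0],
)

```text
t: 14.4
tool_pos: [0.5038, -0.1602, 0.0722]
tcp_rot: [0.739, 0.576, 0.275, -0.215]
wrist_force: [4.4, 13.4, -3.3]
opening: 0.268
grip_force: 60.0
```

Run:
```python
from h import *
stat()
```

```text
bill st [-0.1649  0.0007  0.0813] pitch 0.034 head 1.325 F st [14.13 -1.   -3.34] t 14.4
```

Call:
drive_effector(
  ticks=[0,0,0,0.002,0,0.0015,0,0,0,0,0.004,0,0.003,0,0,0,0,0.0055,0,0.0043,0,0,0,0,0.0055,0,0.0043,0],
)

```text
t: 14.8
tool_pos: [0.5046, -0.1598, 0.0707]
tcp_rot: [0.742, 0.576, 0.272, -0.211]
wrist_force: [0.8, 2.6, -1.2]
opening: 0.266
grip_force: 60.0
```

Run:
```python
from h import *
stat();show(r.state()["qpos"])
```

```text
bill st [-0.1642 -0.0008  0.0784] pitch 0.024 head 1.32 F st [ 2.7  -0.1  -1.19] t 14.8
[0.7351, 1.0114, -0.2377, 1.8242, -0.7364, 0.7164, 0.9904]
```

Call:
drive_effector(
  ticks=[0,0,0,-0.0012,0,0.0016,0,0,0,0,-0.0025,0,0.0032,0,0,0,0,-0.0025,0,0.0032,0,0,0,0,-0.0025,0,0.0032,0],
)

```text
t: 15.2
tool_pos: [0.5045, -0.1593, 0.0665]
tcp_rot: [0.742, 0.576, 0.272, -0.211]
wrist_force: [0.5, 0.4, -1.6]
opening: 0.265
grip_force: 60.0
```

Run:
```python
from h import *
stat()
```

```text
bill st [-0.1637 -0.0005  0.0743] pitch 0.024 head 1.32 F st [ 0.46 -0.35 -1.62] t 15.2
```

Call:
drive_effector(
  ticks=[0,0,0,-0.0012,0,0.0016,0,0,0,0,-0.0025,0,0.0032,0,0,0,0,-0.0025,0,0.0032,0,0,0,0,-0.0025,0,0.0032,0],
)

```text
t: 15.6
tool_pos: [0.5046, -0.1586, 0.0626]
tcp_rot: [0.741, 0.576, 0.272, -0.212]
wrist_force: [0.3, -0.1, -1.5]
opening: 0.265
grip_force: 60.0
```

Run:
```python
from h import *
stat()
```

```text
bill st [-0.163  -0.0003  0.0705] pitch 0.025 head 1.321 F st [ 0.   -0.27 -1.48] t 15.6
```

Call:
drive_effector(
  ticks=[0,0,0,-0.001,0,0.003,0,0,0,0,-0.003,0,0.005,0,0,0,0,-0.0045,0,0.0075,0,0,0,0,-0.0045,0,0.0075,0,0,0,0,-0.0045,0,0.0075,0],
)

```text
t: 16.1
tool_pos: [0.5049, -0.1571, 0.054]
tcp_rot: [0.741, 0.576, 0.272, -0.212]
wrist_force: [0.7, 0.6, -2.1]
opening: 0.269
grip_force: 60.0
```

Run:
```python
from h import *
stat()
```

```text
bill st [-0.1615 -0.0003  0.0619] pitch 0.025 head 1.321 F st [ 0.74 -0.52 -2.09] t 16.1
```

Call:
drive_effector(
  ticks=[0,0,0,-0.004,0,-0.003,0,0,0,0,-0.008,0,-0.006,0,0,0,0,-0.008,0,-0.006,0],
)

```text
t: 16.4
tool_pos: [0.5024, -0.1686, 0.0532]
tcp_rot: [0.742, 0.575, 0.272, -0.211]
wrist_force: [0.5, 0.0, -1.9]
opening: 0.269
grip_force: 60.0
```

Run:
```python
from h import *
stat()
```

```text
bill st [-0.1732 -0.0009  0.0608] pitch 0.023 head 1.319 F st [ 0.14 -0.46 -1.94] t 16.4
```

Call:
drive_effector(
  ticks=[0,0,0,-0.004,0,-0.003,0,0,0,0,-0.008,0,-0.006,0,0,0,0,-0.012,0,-0.009,0,0,0,0,-0.016,0,-0.012,0,0,0,0,-0.022,0,-0.017,0,0,0,0,-0.032,0,-0.025,0,0,0,0,-0.048,0,-0.037,0,0,0,0,-0.048,0,-0.037,0],
)

```text
t: 17.2
tool_pos: [0.4866, -0.2303, 0.0495]
tcp_rot: [0.743, 0.575, 0.271, -0.209]
wrist_force: [0.2, -1.1, -2.0]
opening: 0.268
grip_force: 60.0
```

Run:
```python
from h import *
stat();show(r.state()["qpos"]);show(r.state()["tool_pos"])
si,cs=grab("side");cv2.imwrite("pics/s11.png",si[:,:,::-1])
ti,ct=grab("top");cv2.imwrite("pics/t11.png",ti[:,:,::-1])
w,c=grab("wrist")
# slot as seen by wrist?
print(proj(c,st(-.175,0,.068)),proj(c,st(-.175,0,.1)))
```

```text
bill st [-0.2369 -0.0012  0.0566] pitch 0.02 head 1.316 F st [-1.   -0.45 -1.96] t 17.2
[0.8095, 1.0618, -0.179, 1.7198, -0.6633, 0.8156, 1.0125]
[0.4866, -0.2303, 0.0495]
[280.62369255 -37.83890743] [280.36933518 -96.95511032]
```

Run:
```python
from h import *
w,c=grab("wrist");print(handle(w,c)[3])
m=cv2.minAreaRect(max(cv2.findContours(red(w),0,1)[0],key=cv2.contourArea));print(m)
w3=cv2.imread("pics/w3.png")[:,:,::-1].copy();print(cv2.minAreaRect(max(cv2.findContours(red(w3),0,1)[0],key=cv2.contourArea)))
for I in(w3,w): 
    g=cv2.cvtColor(I,cv2.COLOR_RGB2GRAY);print("bill col",g[0:60:4,282].tolist())
R=hookR(HG,0);rel((.4274,-.3028,.040),R);rel((.4274,-.3028,.008),R)
```

```text
(256, 181, 54, 135)
((282.5, 248.0), (53.0, 134.0), 0.0)
((282.5, 248.5), (133.0, 53.0), 90.0)
bill col [123, 124, 121, 119, 110, 90, 75, 73, 74, 76, 113, 114, 114, 114, 113]
bill col [112, 110, 113, 114, 183, 180, 120, 108, 110, 111, 180, 180, 180, 181, 181]
ROW [0.0825, -0.0266, -0.1008, -0.0763, -0.0392, -0.0506]
ROW [0.0825, -0.0266, -0.1008, -0.0971, -0.0391, -0.0262]
```

Call:
drive_effector(
  ticks=[0.02,-0.006,-0.03,-0.025,-0.01,-0.017,0,0.05,-0.015,-0.06,-0.05,-0.025,-0.034,0,0.08,-0.026,-0.1,-0.076,-0.039,-0.05,0,0.0825,-0.0266,-0.1008,-0.0763,-0.0392,-0.0506,0,0.0825,-0.0266,-0.1008,-0.0763,-0.0392,-0.0506,0,0.0825,-0.0266,-0.1008,-0.0763,-0.0392,-0.0506,0],
)

```text
t: 18.0
tool_pos: [0.4282, -0.3019, 0.0404]
tcp_rot: [0.705, 0.626, 0.25, -0.221]
wrist_force: [0.1, 1.2, -1.1]
opening: 0.266
grip_force: 60.0
```

Run:
```python
from h import *
stat();R=hookR(HG,0);rel((.4274,-.3028,.0095),R);show(r.state()["tool_pos"])
```

```text
bill st [-0.3218  0.0577  0.0447] pitch 0.001 head 1.453 F st [ 1.17  0.2  -1.13] t 18.0
ROW [0.0002, -0.0009, 0.0011, -0.0202, -0.0007, 0.0234]
[0.4282, -0.3019, 0.0404]
```

Call:
drive_effector(
  ticks=[0,0,0,-0.01,0,0.012,0,0,0,0,-0.017,0,0.02,0,0,0,0,-0.02,0,0.0235,0,0,0,0,-0.02,0,0.0235,0],
)

```text
t: 18.4
tool_pos: [0.4266, -0.304, 0.0079]
tcp_rot: [0.706, 0.626, 0.249, -0.221]
wrist_force: [-0.2, -0.5, -1.3]
opening: 0.267
grip_force: 60.0
```

Call:
drive_effector(
  ticks=[0,0,0,-0.0006,0,0.0008,0,0,0,0,-0.0012,0,0.0016,0,0,0,0,-0.0012,0,0.0016,0],
)

```text
t: 18.7
tool_pos: [0.4272, -0.3049, 0.0072]
tcp_rot: [0.706, 0.626, 0.249, -0.22]
wrist_force: [0.4, -0.2, -1.3]
opening: 0.265
grip_force: 60.0
```

Run:
```python
from h import *
stat();show(r.state()["tool_pos"])
```

```text
bill st [-0.3249  0.0577  0.0112] pitch -0.002 head 1.451 F st [-0.1  -0.43 -1.34] t 18.7
[0.4272, -0.3049, 0.0072]
```

Call:
drive_effector(
  ticks=[0,0,0,0,0,0,0.35,0,0,0,0,0,0,0.45,0,0,0,0,0,0,0.6,0,0,0,0,0,0,0.7,0,0,0,0,0,0,0.7,0,0,0,0,0,0,0.7],
)

```text
t: 19.3
tool_pos: [0.427, -0.3047, 0.007]
tcp_rot: [0.706, 0.626, 0.249, -0.22]
wrist_force: [-0.1, -0.0, -0.5]
opening: 0.698
grip_force: 0.0
```

Call:
drive_effector(
  ticks=[0,0,0,0,0,-0.015,0.7,0,0,0,0,0,-0.04,0.7,0,0,0,0,0,-0.08,0.7,0,0,0,0,0,-0.12,0.7,0,0,0,0,0,-0.15,0.7,0,0,0,0,0,-0.15,0.7],
)

```text
t: 19.9
tool_pos: [0.416, -0.4028, 0.1264]
tcp_rot: [0.707, 0.626, 0.247, -0.216]
wrist_force: [-0.7, 0.0, -0.2]
opening: 0.701
grip_force: 0.0
```

Run:
```python
from h import *
np.set_printoptions(precision=4,suppress=True)
s=r.state();show(s["tool_pos"]);show(s["wrist_force"])
w,c=grab("wrist");cv2.imwrite("pics/w12.png",w[:,:,::-1]);print(handle(w,c))
si,cs=grab("side");ti,ct=grab("top");cv2.imwrite("pics/s12.png",si[:,:,::-1]);cv2.imwrite("pics/t12.png",ti[:,:,::-1])
# bystander drift: yellow / green centroids vs start
for n,I in(("side",si),("top",ti)):
    J=cv2.imread(f"pics/{n}0.png")[:,:,::-1].copy()
    for k,lo,hi in(("yel",(18,170,100),(30,255,255)),("grn",(60,120,50),(85,255,255))):
        out=[]
        for X in(J,I):
            h=cv2.inRange(cv2.cvtColor(X,cv2.COLOR_RGB2HSV),lo,hi);q=cv2.connectedComponentsWithStats(h)
            out.append([(np.round(q[3][i],1).tolist(),int(q[2][i,4])) for i in range(1,q[0]) if q[2][i,4]>60])
        print(n,k,out)
# tray slot prediction/dark centroid in side view at stop
print("slot pred side",proj(cs,st(-.175,0,.068,O)),"traytop ends",proj(cs,st(-.175,.114,.1,O)),proj(cs,st(-.175,-.114,.1,O)))
```

```text
[0.416, -0.4028, 0.1264]
[-0.697, 0.0266, -0.1878]
(array([ 0.4296, -0.2923]), (62.85165023803711, 21.417724609375), np.float32(1.4461714), (268, 137, 26, 66))
side yel [[([330.2, 323.8], 417)], [([329.2, 324.1], 478)]]
side grn [[([157.2, 69.3], 113)], []]
top yel [[], []]
top grn [[([33.1, 120.7], 211)], [([33.0, 120.5], 194)]]
slot pred side [253.2653 188.1997] traytop ends [209.9945 183.8717] [294.6738 173.0227]
```

Run:
```python
from h import *
np.set_printoptions(linewidth=220)
g=cv2.imread("pics/s12.png",0);print(g[170:206:2,232:274:2]);g=cv2.imread("pics/s12.png");print([g[r_,240:270:6].tolist() for r_ in(160,)])
t=cv2.imread("pics/t12.png",0);ti,ct=grab("top");q=[proj(ct,st(-.175,y,z,O)) for y,z in((.114,.1),(-.114,.1),(0,.1),(0,.02))];print(np.round(q,1).tolist())
cx,cy=np.round(q[2]).astype(int);print(t[cy-14:cy+16:2,cx-4:cx+6:3].T)
```

```text
[[ 64  66  69  70  73  74  76  76  79  80  80  81  82  84  85  86  86  88  88  88  88]
 [ 63  64  69  68  71  72  74  75  77  78  80  81  82  82  84  84  87  87  88  87  88]
 [ 60  63  66  66  69  72  73  76  76  76  80  80  81  82  83  85  85  86  87  88  89]
 [ 57  60  63  66  68  69  72  73  75  76  77  79  80  81  82  83  84  85  87  87  88]
 [ 54  58  60  65  66  68  69  73  74  75  77  77  78  79  81  82  83  85  85  86  86]
 [ 72  55  59  62  65  67  69  71  73  73  76  76  79  80  79  82  83  84  84  86  87]
 [102  65  56  60  62  65  68  69  70  72  75  76  77  79  81  81  82  82  85  86  86]
 [110  99  60  57  60  62  66  68  69  70  73  75  76  77  79  80  81  82  84  84  85]
 [110 109  88  57  56  59  63  67  67  69  71  72  76  76  79  80  81  81  83  85  86]
 [109 108 105  81  58  57  61  64  66  69  70  72  74  75  76  79  80  81  82  82  85]
 [108 108 108 106  79  55  58  62  66  67  70  70  73  75  76  78  79  80  80  81  83]
 [108 109 108 108 103  68  54  60  63  66  67  69  71  74  74  77  77  79  80  80  82]
 [108 108 107 109 108  97  66  55  59  62  66  68  69  7
[... 157 characters left out ...]
57  61  63  66  69  70  73  74  76  77  79  80]
 [111 110 110 110 111 110 110 108  83  57  58  62  65  67  69  71  73  74  76  77  78]
 [111 112 111 111 111 111 111 110 107  83  56  59  62  66  68  69  70  73  75  76  79]
 [110 111 111 112 110 110 107 106 105  99  65  55  60  63  66  68  70  72  73  75  79]]
[[[56, 80, 79], [59, 84, 83], [62, 88, 87], [64, 92, 91], [65, 92, 90]]]
[[211.5, 232.2], [272.7, 184.5], [243.3, 207.4], [245.1, 225.9]]
[[ 76  77  72  73  74  74  83  76  77  81  82  87  85  85  84]
 [ 77  78  77  78  76 111  74  80  84  80  84  85  87  86  88]
 [ 81  74  77  72 140  71  78  80  84  82  83  86  86  88  89]
 [ 77  75  76 153 114  77  79  84  86  85  84  86  85  88  91]]
```

Call:
drive_effector(
  ticks=[0,0.13,0,0.01,0,-0.01,0.7,0,0.26,0,0.02,0,-0.02,0.7,0,0.39,0,0.03,0,-0.02,0.7,0,0.45,0,0.03,0,-0.02,0.7,0,0.45,0,0.03,0,-0.02,0.7,0,0.45,0,0.03,0,-0.02,0.7],
)

```text
t: 20.7
tool_pos: [0.4172, -0.3862, 0.1574]
tcp_rot: [0.632, 0.561, 0.4, -0.355]
wrist_force: [0.1, -0.1, 0.6]
opening: 0.702
grip_force: 0.0
```

Run:
```python
from h import *
np.set_printoptions(linewidth=220,precision=4,suppress=True)
w,c=grab("wrist");cv2.imwrite("pics/w13.png",w[:,:,::-1]);g=cv2.cvtColor(w,cv2.COLOR_RGB2GRAY)
for z in(.06,.068,.073): print(proj(c,st(-.175,0,z,O)))
x,y=proj(c,st(-.175,0,.068,O)).astype(int)
b=g[max(y-28,0):y+28,max(x-55,0):x+55];print(b[::4,::5])
for th in(50,56,60):
    q=cv2.connectedComponentsWithStats(cv2.morphologyEx((b<th).astype(np.uint8),cv2.MORPH_CLOSE,np.ones((3,3))))
    for i in range(1,q[0]):
        if q[2][i,4]>80: print(th,q[3][i]+[max(x-55,0),max(y-28,0)],q[2][i])
print(handle(w,c),r.state()["qpos"])
```

```text
[335.5696 103.5671]
[336.1733  98.3419]
[336.5576  95.0155]
[[ 89  76  67  62  77  53  50  50  47  47  48  48  48  45  47  46  46  44  44  43  42  41]
 [128 130 135 131 154 153 144 146 142 149 131 126 112 109  89  82  73  63  59  53  51  73]
 [116 115 115 115 114 115 114 114 113 113 114 111 114 116 121 122 127 130 136 142 146 141]
 [116 117 116 117 116 116 116 116 115 116 115 114 113 113 113 112 112 112 113 114 113 116]
 [117 115 115 116 115 115 114 114 120 101 106 108 110 111 113 111 113 113 113 114 115 115]
 [117 116 115 115 114 114 113 112 102  70  68  65  64  53 112 115 114 113 114 112 111 112]
 [117 116 116 115 115 115 116 114  78  81  82  81  81  77  63 116 116 116 115 115 115 115]
 [116 116 116 116 117 116 116 110  80  81  81  88  81  76  73 115 116 114 115 115 114 115]
 [120 119 118 117 116 115 114 112  74  80  82  81  78  77  70 116 116 117 116 117 116 116]
 [120 120 119 118 117 117 115 116 103  84  81  80  79  69 112 119 118 118 117 116 114 114]
 [121 121 120 120 120 120 119 118 118 114 112 111 107 111 120 116 117 116 116 116 116 115]
 [119 119 119 119 119 119 118 118 117 118 117 117 117 116 115 115 115 115 114 114 115 115]
 [122 121 120 121 121 120 120 121 119 119 119 117 118 117 117 117 117 117 117 119 117 118]
 [121 122 122 123 122 122 121 120 119 118 117 116 116 117 117 118 118 119 118 118 118 118]]
50 [360.6635  71.128 ] [ 37   0  73   5 211]
56 [357.2325  71.3395] [ 23   0  87   5 271]
60 [357.021   71.4266] [ 22   0  88   6 286]
(array([ 0.4288, -0.2963]), (68.80139923095703, 21.735902786254883), np.float32(1.4661639), (271, 253, 25, 63)) [ 1.0577  1.2258 -0.149   1.1089 -0.5361  1.7316  1.0021]
```

The slot now sits at (336,98), exactly where it should be with the tray at its stop. The hook lies flat at its old place and the hand is clear.

```bash
python3 -c "
from station import r
print(r.finish_job())"
```

```text
the job is handed in; nothing more can be done
None
```

I drew the tray out to its stop with the hook, unhooked it and laid the hook back flat on the open table, clear of the station. I didn't handle the wrench, the tape measure or the green tube; only the tape was re-checked in a picture and it had not moved. The job is handed in, but no verdict was shown.

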